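# Let the bottle out of the release rack

## Task

The rack on the bench holds a thick bottle in one lane and a slim tube in the other. With closed fingertips press down the black pad of the lever that raises the thick bottle's gate and keep it down until the bottle has rolled out and lies still against the rack's end wall; then let the lever come up slowly under the finger so the gate shuts without slamming, and move clear. Leave the tube shut in, and do not touch the gates, the bottle or the tube or disturb the things standing around.

Things in the scene. Friction and masses are not known exactly. Their poses are not given: they have to be found in the camera images.
- rack: Fixed rack, two 100 mm wide lanes side by side on a grey ramp (clear walls, white base 230 x 235 mm). Origin: on the table below the middle divider. z up; y points uphill to the press pads (about the robot's left); x points across, away from the robot: near lane centred at x = -52.5 mm, far lane at +52.5. Ramp height is 50 mm + 0.16 y. White back wall at y = 50 mm, 90 mm high; lever posts there 114 mm high.
- end_wall (a point): Top edge, middle, of the clear wall that closes both lanes at the low end: rack (0, -160, 62) mm, 215 mm wide. A released bottle stops against it.
- lever_near (a joint): Near lane. Rocking lever: rad, 0 = gate shut (a return spring holds it there), grows as the pad is pressed down and the gate rises, stop at 0.55; the thick bottle passes from about 0.4. Hinge axis parallel to rack x at rack y = 50, z = 110 mm; pad centre 95 mm from it. Pressing the pad centre takes about 3 N at first, 6 N fully down. It snaps back fast if let go suddenly.
- lever_far (a joint): Far lane. Rocking lever: rad, 0 = gate shut (a return spring holds it there), grows as the pad is pressed down and the gate rises, stop at 0.55; the thick bottle passes from about 0.4. Hinge axis parallel to rack x at rack y = 50, z = 110 mm; pad centre 95 mm from it. Pressing the pad centre takes about 3 N at first, 6 N fully down. It snaps back fast if let go suddenly.
- pad_near (a point): Black press pad, 50 x 55 x 8 mm (x, y, z), on the lever's free end of the near lane, beyond the white back wall. This point: centre of its top face, at rack (-52.5, 145, 114) mm with the gate shut; it tilts with the lever, and is about 50 mm lower fully pressed. Nothing lies below it but the table.
- pad_far (a point): Black press pad, 50 x 55 x 8 mm (x, y, z), on the lever's free end of the far lane, beyond the white back wall. This point: centre of its top face, at rack (+52.5, 145, 114) mm with the gate shut; it tilts with the lever, and is about 50 mm lower fully pressed. Nothing lies below it but the table.
- gate_near (a point): Steel gate plate of the near lane, 86 mm wide, 4 mm thick, 61 mm high, fixed under the other end of the lever. This point: middle of its lower edge, at rack (-52.5, -45, 49) mm when shut, 6 mm above the ramp, about 58 mm higher when fully raised. Not to be touched.
- gate_far (a point): Steel gate plate of the far lane, 86 mm wide, 4 mm thick, 61 mm high, fixed under the other end of the lever. This point: middle of its lower edge, at rack (+52.5, -45, 49) mm when shut, 6 mm above the ramp, about 58 mm higher when fully raised. Not to be touched.
- bottle_centre (a point): Centre of the thick white bottle, 44 mm in diameter, 82 mm long with its narrower cap (30 mm), 60 to 130 g, lying across one of the two lanes, free to roll, held by that lane's gate at about rack y = -20 mm. Which lane varies. At rest against the end wall its centre is at about rack y = -138 mm.
- tube_centre (a point): Centre of the slim white tube, 30 mm in diameter, 82 mm long with cap, 20 to 40 g, lying across the other lane behind the other gate.
- bottle: The thick bottle itself; origin at its centre, its x along its axis; the frame turns as it rolls.
- tube: The slim tube itself; origin at its centre, its x along its axis; the frame turns as it rolls.
- pot_a: Bystander: capped specimen pot, 42 mm diameter, 60 mm high, standing beyond the two pads (about 110 mm uphill of them). Origin: centre of its underside.
- pot_b: Bystander: capped specimen pot, 42 mm diameter, 60 mm high, on the far side of the rack. Origin: centre of its underside.
- pot_c: Bystander: small capped pot, 40 mm diameter, 50 mm high, between the rack and the robot. Origin: centre of its underside.
- amber: Bystander: amber glass bottle, 42 mm diameter, 90 mm high, on the far side of the rack. Origin: centre of its underside.
- loose_lid: Bystander: loose pot lid lying flat, 48 mm diameter, 10 mm high, below the rack's end wall. Origin: centre of its underside.
- pen: Bystander: pen lying flat, 140 mm long, 11 mm thick, along the rack's end wall. Origin: middle of its underside.
Not all that is in view belongs to the job. Leave any purple look-alike of the bottle alone. Leave any red look-alike of the tube alone.

How it is judged:
On the way, in this order (a step that is already met when the one before it is completed fails the run):
1. a fingertip presses the pad of the thick bottle's lever and its gate is rising (lever past 0.2 rad) (((x of bottle_centre in the frame of rack below 0 m and value of joint lever_near above 0.2 rad and contact force between the fingers and lever_near_c2 above 0.5 N) or (x of bottle_centre in the frame of rack above 0 m and value of joint lever_far above 0.2 rad and contact force between the fingers and lever_far_c2 above 0.5 N))), for 0.04 s.
2. the pad is still held down (lever past 0.3 rad) while the bottle has come to the end wall (((x of bottle_centre in the frame of rack below 0 m and value of joint lever_near above 0.3 rad and contact force between the fingers and lever_near_c2 above 0.5 N and y of bottle_centre in the frame of rack below -0.12 m) or (x of bottle_centre in the frame of rack above 0 m and value of joint lever_far above 0.3 rad and contact force between the fingers and lever_far_c2 above 0.5 N and y of bottle_centre in the frame of rack below -0.12 m))), for 0.3 s.
At the end, for the whole second after the job is handed in: The thick bottle lies still in its lane against the rack's end wall (centre between rack y = -125 and -155 mm, below 70 mm), both gates are shut (levers within 0.05 rad of rest), and the slim tube is still behind its gate (centre uphill of rack y = -50 mm) (y of bottle_centre in the frame of rack between -0.155 and -0.125 m and z of bottle_centre in the frame of rack below 0.07 m and linear speed of bottle below 0.03 m/s and y of tube_centre in the frame of rack above -0.05 m and z of tube_centre in the frame of rack below 0.085 m and value of joint each of lever_near, lever_far below 0.05 rad); the robot touches nothing.
It fails at once if the lever of the lane with the slim tube is pressed ((x of tube_centre in the frame of rack below 0 m and value of joint lever_near above 0.12 rad) or (x of tube_centre in the frame of rack above 0 m and value of joint lever_far above 0.12 rad)).
It fails at once if the robot touches a gate instead of working it with the lever (contact force between any of the fingers, the arm and lever_near_c3 above 0.5 N or contact force between any of the fingers, the arm and lever_far_c3 above 0.5 N).
It fails at once if the robot touches the bottle or the tube, or one is lifted out of its lane (height (world z) of any of bottle_centre, tube_centre above 0.1 m or contact force between any of the fingers, the arm and bottle above 0.5 N or contact force between any of the fingers, the arm and tube above 0.5 N).
It fails at once if the lever flies back and the gate slams shut (velocity of joint any of lever_near, lever_far below -5 rad/s).
It fails at once if something standing around the rack is moved by more than 30 mm or knocked over (distance of any of pot_a, pot_b, pot_c, amber, loose_lid, pen from where it was at the start of the episode above 0.03 m or angle between any of pot_a, pot_b, pot_c, amber, loose_lid, pen's own z axis and vertical above 0.6 rad).
It also fails if it takes over 38 s, if anything falls off the work surface, if the arm or the gripper's body presses on something with over 40 N, if the wrist force passes 120 N, or if a joint passes its speed limit or range.

## Robot

A 7-joint arm with a two-finger parallel gripper is mounted at the origin on the work surface. World frame = base frame: x ahead of the robot, y to its left, z up, the work surface at z = 0. Lengths are in m, angles in rad, forces in N, time in s.
With the tool pointing down it reaches from about 0.425 to 0.875 m from the base axis. Payload 4.7 kg.
Tool frame: the origin (TCP) lies on the centre line of the jaws, within the pads' length; the fingertips stand ahead of it and the grasp point (between the pads) lies 2 mm behind it (nose_length is the z of the fingertips in the tool frame, in m); z points along the fingers, y is the line along which they close (so a half turn about z gives the same grasp; the last joint's range is limited). The gripper opens to 87 mm and grips with 3 to 60 N. Pads are 19 mm wide; open, the fingers measure 117 mm over their backs; the gripper's body (75 mm by 190 mm) begins 51 mm behind the grasp point.
Start: joints at [1.339, 0.321, -0.07, 1.45, 0.023, 1.371, -0.057], TCP at [0.158, -0.63, 0.24] pointing down, gripper open.
Joint ranges: [-2.86, 2.86], [-0.3, 2.09], [-1.38, 1.24], [0.06, 2.45], [-1.56, 4.7], [0.09, 2.05], [-2.69, 2.69]. Speed limits (rad/s): [2.57, 2.57, 3.14, 3.14, 3.14, 3.14, 3.14].

## Interface

Orientations are given as a rotation vector (axis times angle).
In Python, from bench import * gives the robot as it stands.
- The arm moves only by the tool send_rows, never from a script. Its arguments are lists of equal length, an entry for each row: "xyz": the shift along the tool's x, y, z in mm, a list of three; "dr": the turn, a rotation vector about the tool's x, y, z in rad, a list of three. A call has exactly 10 rows; each row is the pose to reach, as a shift and turn from the pose commanded when the call began, along the tool's axes at that moment; what a row does not reach only later rows make up. A row lasts 1/12 s, in which the tool goes at most 41.7 mm and 7.16 degrees, less where a joint would pass 70% of its speed; a pose out of reach is approached as far as the arm can. A call with a gripper value outside its range is refused whole. "jaw" is the finger opening in mm, from 0 to 87, set as the call begins (left out, the last holds). The fingers move at their own pace and stop on an object; "grip_force" is the grip in N (left out, the last holds). Time passes only in rows, so rows that repeat a pose let the fingers close, or fill a call up. It gives the time, the measured TCP pose, the force, the opening and the grip force at its end, in the units of the state.
- get_state(): the state, without advancing time (a new reading comes with each control period).
- get_image(name): name is "side" or "top" or "wrist"; returns the picture (420x560x3 uint8, red, green, blue); there is no depth.
- calibration(name): a dict with "vfov" (degrees; the focal length in pixels is half the picture's height over the tangent of half this angle, whatever the lens; pixels are square), "cx", "cy" (the principal point, pixels), "k1" (the pictures are not rectified: a ray, as slopes to the right and down, at radius r is drawn at 1 + k1 r^2 times it, then the intrinsics apply), "rvec" (rotation vector, rad) and "tvec" (3), from world to camera coordinates, as OpenCV has them; the wrist camera has in their place "hand_eye" (4x4, takes a point from camera to tool coordinates, whose origin is the TCP and whose axes are the flange's). Camera axes: x right, y down, z forward; pixel columns grow to the right and rows downward; lengths in m; the calibration is good to about 2 mm. A picture is of the moment at which its call begins: read the wrist's pose just before it. calibration takes no time and is no camera call.
- close_job(): hands the job in; it is judged then, once.
The state is a dict: "time": time; "joint_positions": joint angles; "qd": joint speeds; "joint_torque": joint torques, N m; "position": TCP position; "tool_rot": TCP orientation; "ft_force": force on the tool from outside, world axes, zero at the start; "torque": the same for the moment, N m; "grip_width": opening from 0.0 (shut) to 1.0 (fully open); "grip_force": force on a finger pad.
Only numpy, scipy, OpenCV 4.12 (cv2) and the standard library are available. Lean on these libraries where they do the work, as an engineer would, in place of code of your own. Each camera call takes 0.05 s, during which the arm holds its last target. There are 200 camera calls.

## Working session

There is one attempt and no reset: what is moved stays moved. The work goes in short steps, Python scripts to look and compute and a tool call to move; the robot and the scene stay as the last step left them, time stands still between calls to the robot, and variables do not carry over. Pictures are saved under pics/ and viewed, at most 10 in all, crops included, and the job is handed in when it is done.

Besides the shell and the picture viewer there is one more tool, called as name(argument=value, ...) on one line, values as JSON. send_rows: Moves the arm, as the interface text tells. Its arguments: {"type":"object","properties":{"xyz":{"type":"array"},"dr":{"type":"array"},"jaw":{"type":"number"},"grip_force":{"type":"number"}},"required":["xyz","dr"]}

```bash
mkdir -p pics; ls
python3 - <<'E'
from bench import *
import cv2
for n in("top","side"):
    cv2.imwrite(f"pics/{n}0.png",get_image(n)[:,:,::-1]); print(n,calibration(n))
print(calibration("wrist")); print(get_state())
try: print(nose_length)
except Exception as e: print(e)
E
```

```text
pics
top {'vfov': 42.73257862682434, 'cx': 290.2667325682865, 'cy': 214.80490761391798, 'k1': 0.0676438775187047, 'rvec': array([ 2.13007241, -2.12177899,  0.21471055]), 'tvec': array([0.0064611 , 0.57470182, 1.06008729])}
side {'vfov': 51.27200402594722, 'cx': 273.12506904689104, 'cy': 204.6216623288971, 'k1': -0.05264840041535278, 'rvec': array([ 2.2543592 , -0.22830621,  0.08586957]), 'tvec': array([-0.54393903,  0.1627407 ,  1.04620513])}
{'vfov': 67.5497097824827, 'cx': 277.4838307773356, 'cy': 211.29059186986646, 'k1': -0.05627953650645124, 'hand_eye': array([[-1.88069197e-03, -9.55154765e-01, -2.96101060e-01,
         8.31862924e-02],
       [ 9.99998134e-01, -1.66535395e-03, -9.79455108e-04,
         9.98506432e-05],
       [ 4.42418144e-04, -2.96102349e-01,  9.55156114e-01,
        -1.46019648e-01],
       [ 0.00000000e+00,  0.00000000e+00,  0.00000000e+00,
         1.00000000e+00]])}
{'time': 0.1, 'joint_positions': array([ 1.33910565,  0.32175683, -0.07009464,  1.45154524,  0.02262512,
        1.37081489, -0.05687441]), 'qd': array([ 0.00140499, -0.00179721,  0.00045474, -0.0028159 , -0.00018017,
       -0.00044789,  0.00069314]), 'joint_torque': array([-2.09944765e-04, -4.92569840e+01, -4.05855132e-01, -3.13401318e+01,
       -6.41035382e-02,  3.93830391e-02,  7.17072635e-05]), 'position': array([ 0.15799793, -0.630022  ,  0.23856969]), 'tool_rot': array([-3.11619183e+00, -3.85012265e-01,  5.12993431e-04]), 'ft_force': array([ 0.05051206, -0.24930316, -0.31820612]), 'torque': array([ 0.00727186, -0.05093953,  0.0084215 ]), 'grip_force': 0.0, 'grip_width': 0.995171276882681}
0.017
```

View pics/top0.png

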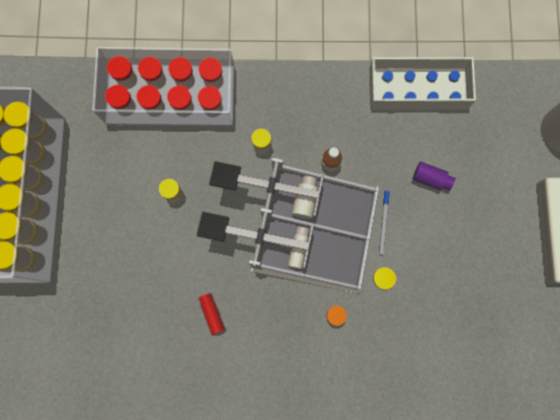

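View pics/side0.png

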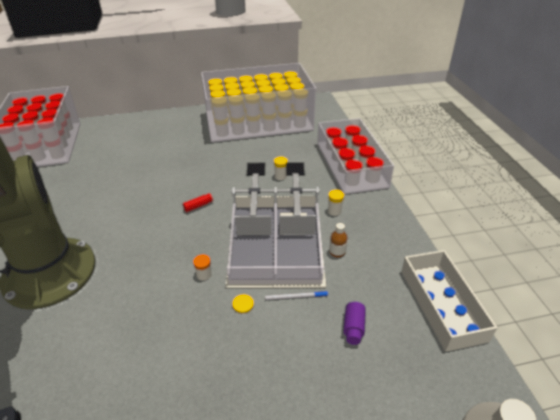

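The top view shows the far item at (306,197), the near item at (299,247), the far pad at (225,176) and the near pad at (213,227). Look-alikes are the purple bottle (435,177) and the red tube (211,314), both outside the rack. I'll take one close crop to tell the bottle from the tube.

```bash
cat > h.py <<'E'
from bench import *
import cv2, numpy as np
from scipy.optimize import least_squares
from scipy.spatial.transform import Rotation as R
def proj(n,P):
    c=calibration(n); q=R.from_rotvec(c["rvec"]).apply(P)+c["tvec"]
    s=q[:,:2]/q[:,2:]; s=s*(1+c["k1"]*(s**2).sum(1,keepdims=True))
    f=210/np.tan(np.radians(c["vfov"]/2)); return s*f+[c["cx"],c["cy"]]
def rack2w(p,P): return R.from_euler("z",p[2]).apply(np.atleast_2d(P))+[p[0],p[1],0]
E
python3 - <<'E'
from h import *
im=cv2.imread("pics/top0.png")
cv2.imwrite("pics/crop.png",cv2.resize(im[140:300,190:400],None,fx=3.8,fy=3.75,interpolation=cv2.INTER_CUBIC)[:600,:800])
P=np.array([[52.5,145,114],[-52.5,145,114],[107.5,-160,62],[-107.5,-160,62]])/1000
U=np.array([[225,176],[213,227],[377,188],[361,288]])
r=least_squares(lambda p:(proj("top",rack2w(p,P))-U).ravel(),[.6,0,0]); print(r.x,r.fun.round(1))
p=r.x; print(rack2w(p,P[:2]))
# side check
print(proj("side",rack2w(p,P)).round(0))
for D in(.030,.044):
  for x in(-.0525,.0525):
    print(D,x,proj("top",rack2w(p,np.array([[x,-.02-D/2,.047+D/2],[x,-.02+D/2,.047+D/2]]))).round(1).tolist())
E
```

```text
[ 0.56022926  0.00577903 -0.19799777] [ 0.8  0.5  0.9  0.5  0.2 -1.4 -1.9  0.4]
[[0.640226   0.13761898 0.114     ]
 [0.53727745 0.15827317 0.114     ]]
[[294. 168.]
 [255. 168.]
 [323. 267.]
 [226. 267.]]
0.03 -0.0525 [[303.4, 249.3], [289.0, 246.3]]
0.03 0.0525 [[313.3, 200.0], [299.1, 197.2]]
0.044 -0.0525 [[306.9, 249.5], [285.6, 245.2]]
0.044 0.0525 [[316.8, 199.9], [295.9, 195.7]]
```

View pics/crop.png

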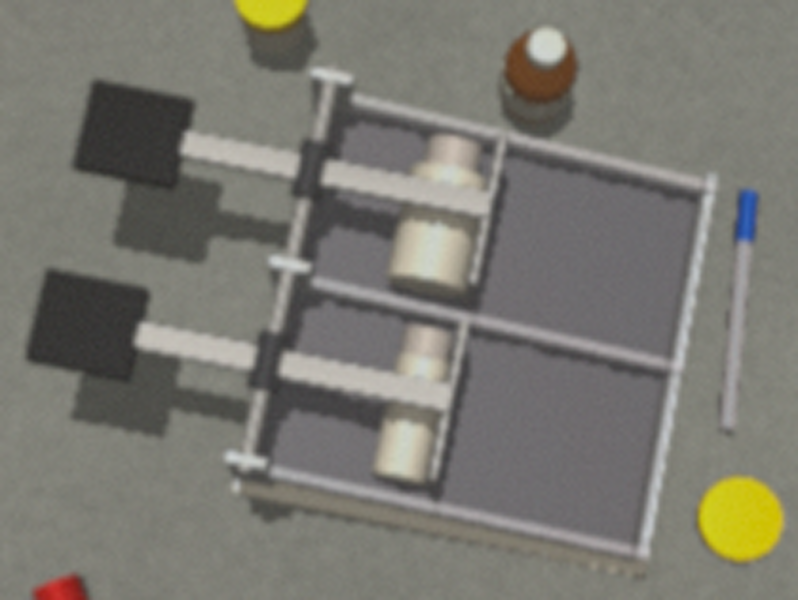

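The far lane holds the thick bottle, about 22 px wide against about 14 px for the near item. The far pad is therefore the target, at world (0.640, 0.138, 0.114). I'll start moving with the fingers closed.

send_rows(xyz=[[33, -24, 0], [66, -48, 0], [100, -72, 0], [133, -96, 0], [166, -120, 0], [200, -143, 0], [233, -167, 0], [266, -191, 0], [300, -215, 0], [333, -239, 0]], dr=[[0, 0, -0.05], [0, 0, -0.1], [0, 0, -0.15], [0, 0, -0.2], [0, 0, -0.25], [0, 0, -0.3], [0, 0, -0.35], [0, 0, -0.4], [0, 0, -0.45], [0, 0, -0.5]], jaw=0, grip_force=10)

```text
time: 0.93
position: [0.4238, -0.3157, 0.2393]
tool_rot: [-2.924, -1.148, 0.001]
ft_force: [1.4, -0.5, -0.5]
grip_width: 0.324
grip_force: 0.0
```

```bash
cat >> h.py <<'E'
RP=[0.56022926,0.00577903,-0.19799777]
def go(rx,ry,z):
    """shift in start-of-call tool axes (mm) and yaw to put TCP at rack xy(m), world z"""
    s=get_state(); T=R.from_rotvec(s["tool_rot"]); w=rack2w(RP,[rx,ry,z])[0]
    G=R.from_matrix(R.from_euler("z",RP[2]).as_matrix()@np.array([[0,1,0],[1,0,0],[0,0,-1.]]))
    print("t",s["time"],"pos",s["position"].round(4),"F",s["ft_force"].round(2),"w",s["grip_width"])
    print("shift",(T.inv().apply(w-s["position"])*1000).round(1),"dr",(T.inv()*G).as_rotvec().round(3))
E
python3 -c "
from h import *
go(.054,.149,.24)"
```

```text
t 0.9333 pos [ 0.4238 -0.3157  0.2393] F [ 1.44 -0.5  -0.52] w 0.3238530145640092
shift [ 471.2 -186.1   -0.8] dr [-0.     0.    -0.625]
```

send_rows(xyz=[[35, -14, 0], [70, -28, 0], [105, -42, 0], [140, -55, 0], [175, -69, 0], [210, -83, 0], [245, -97, 0], [280, -111, 0], [315, -125, 0], [350, -138, 0]], dr=[[0, 0, -0.05], [0, 0, -0.1], [0, 0, -0.15], [0, 0, -0.2], [0, 0, -0.25], [0, 0, -0.3], [0, 0, -0.35], [0, 0, -0.4], [0, 0, -0.45], [0, 0, -0.5]])

```text
time: 1.77
position: [0.5866, 0.0229, 0.2393]
tool_rot: [2.549, 1.836, -0.001]
ft_force: [0.2, 0.8, 0.8]
grip_width: 0.005
grip_force: 0.0
```

```bash
python3 -c "
from h import *
go(.054,.149,.18)"
```

```text
t 1.7667 pos [0.5866 0.0229 0.2393] F [0.23 0.81 0.81] w 0.005353662764159395
shift [130.   15.5  59.2] dr [-0.     0.    -0.125]
```

send_rows(xyz=[[30, 4, 0], [60, 7, 0], [90, 11, 0], [115, 14, 10], [130, 15.5, 25], [130, 15.5, 40], [130, 15.5, 50], [130, 15.5, 59], [130, 15.5, 59], [130, 15.5, 59]], dr=[[0, 0, -0.03], [0, 0, -0.06], [0, 0, -0.09], [0, 0, -0.125], [0, 0, -0.125], [0, 0, -0.125], [0, 0, -0.125], [0, 0, -0.125], [0, 0, -0.125], [0, 0, -0.125]])

```text
time: 2.6
position: [0.6425, 0.1382, 0.1802]
tool_rot: [2.433, 1.987, -0.002]
ft_force: [-0.4, -0.3, -0.0]
grip_width: 0.003
grip_force: 0.0
```

Run:
```python
from h import *
go(.054,.149,.131)
a=cv2.resize(get_image("side")[120:290,190:360,::-1],(600,600),interpolation=2)
cv2.imwrite("pics/s1.png",a)
cv2.imwrite("pics/w1.png",get_image("wrist")[:,:,::-1])
```

```text
t 2.6 pos [0.6425 0.1382 0.1802] F [-0.36 -0.31 -0.01] w 0.0030417946982450985
shift [ 3.  -0.6 49.2] dr [-0.001  0.001 -0.003]
```

View pics/s1.png

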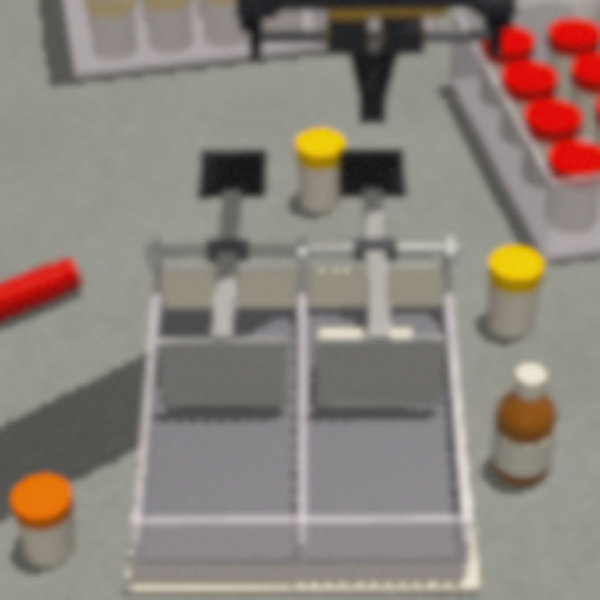

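View pics/w1.png

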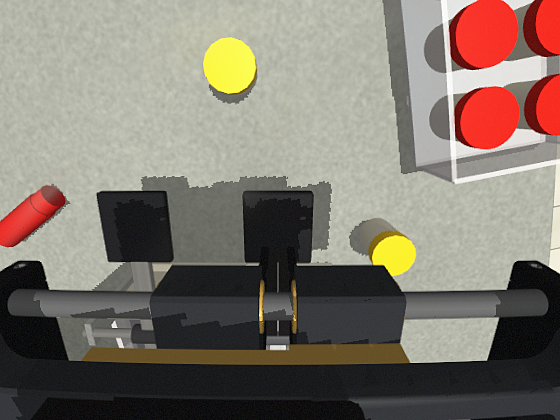

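Fingers are over the far pad centre in both views: side crop (372,115) sits above the pad at (372,172). Pressing now.

send_rows(xyz=[[3, 0, 15], [3, 0, 30], [3, 0, 40], [3, 0, 46], [3, 0, 52], [3, 0, 59], [3, 0, 66], [3, 0, 74], [3, 0, 83], [3, 0, 93]], dr=[[0, 0, 0], [0, 0, 0], [0, 0, 0], [0, 0, 0], [0, 0, 0], [0, 0, 0], [0, 0, 0], [0, 0, 0], [0, 0, 0], [0, 0, 0]])

```text
time: 3.53
position: [0.6448, 0.1423, 0.0885]
tool_rot: [2.431, 1.986, 0.005]
ft_force: [-0.4, -1.3, 6.3]
grip_width: 0.005
grip_force: 2.7
```

send_rows(xyz=[[0, 0, 1], [0, 0, 2], [0, 0, 2], [0, 0, 2], [0, 0, 2], [0, 0, 2], [0, 0, 2], [0, 0, 2], [0, 0, 2], [0, 0, 2]], dr=[[0, 0, 0], [0, 0, 0], [0, 0, 0], [0, 0, 0], [0, 0, 0], [0, 0, 0], [0, 0, 0], [0, 0, 0], [0, 0, 0], [0, 0, 0]])

```text
time: 4.37
position: [0.6445, 0.1429, 0.087]
tool_rot: [2.431, 1.988, 0.005]
ft_force: [-0.0, -0.2, 5.4]
grip_width: 0.005
grip_force: 2.5
```

Run:
```python
from h import *
go(.054,.149,.131)
cv2.imwrite("pics/s2.png",cv2.resize(get_image("side")[120:290,190:360,::-1],(600,600),interpolation=2))
```

```text
t 4.3667 pos [0.6445 0.1429 0.087 ] F [-0.04 -0.22  5.43] w 0.0052329823790721736
shift [ -1.9  -1.5 -44. ] dr [ 0.003 -0.001 -0.002]
```

View pics/s2.png

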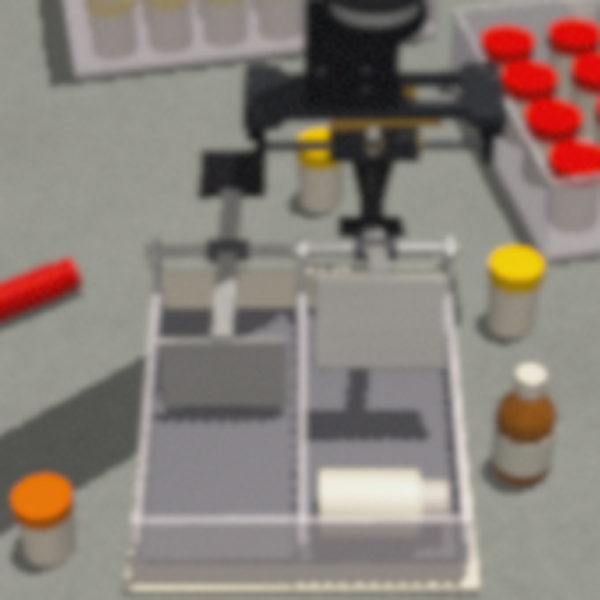

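The gate is up, and the bottle is in the far lane at crop (380,495), at or close to the end wall. I'll hold while it settles, then look again.

send_rows(xyz=[[0, 0, 0], [0, 0, 0], [0, 0, 0], [0, 0, 0], [0, 0, 0], [0, 0, 0], [0, 0, 0], [0, 0, 0], [0, 0, 0], [0, 0, 0]], dr=[[0, 0, 0], [0, 0, 0], [0, 0, 0], [0, 0, 0], [0, 0, 0], [0, 0, 0], [0, 0, 0], [0, 0, 0], [0, 0, 0], [0, 0, 0]])

```text
time: 5.25
position: [0.6445, 0.1428, 0.0871]
tool_rot: [2.431, 1.987, 0.005]
ft_force: [-0.2, -0.5, 5.6]
grip_width: 0.007
grip_force: 2.5
```

send_rows(xyz=[[0, 0, 0], [0, 0, 0], [0, 0, 0], [0, 0, 0], [0, 0, 0], [0, 0, 0], [0, 0, 0], [0, 0, 0], [0, 0, 0], [0, 0, 0]], dr=[[0, 0, 0], [0, 0, 0], [0, 0, 0], [0, 0, 0], [0, 0, 0], [0, 0, 0], [0, 0, 0], [0, 0, 0], [0, 0, 0], [0, 0, 0]])

```text
time: 6.08
position: [0.6446, 0.1428, 0.0871]
tool_rot: [2.431, 1.987, 0.005]
ft_force: [-0.5, 0.0, 5.3]
grip_width: 0.003
grip_force: 2.5
```

Run:
```python
from h import *
a=get_image("side")[120:290,190:360,::-1]
b=cv2.imread("pics/s2.png")
cv2.imwrite("pics/s3.png",cv2.resize(a,(600,600),interpolation=2))
print("bottle px at wall y=-138",((proj("side",rack2w(RP,[.0525,-.138,.05]))-[190,120])*600/170).round(0))
for _ in range(2):
    c=get_image("side")[:,:,::-1][120:290,190:360]; print(cv2.absdiff(a,c)[90:].max(), cv2.absdiff(a,c)[90:].mean())
print(get_state()["ft_force"])
```

```text
bottle px at wall y=-138 [[380. 505.]]
10 0.7128921568627451
7 0.7061764705882353
[ 0.81131422 -0.73840883  5.38388189]
```

View pics/s3.png

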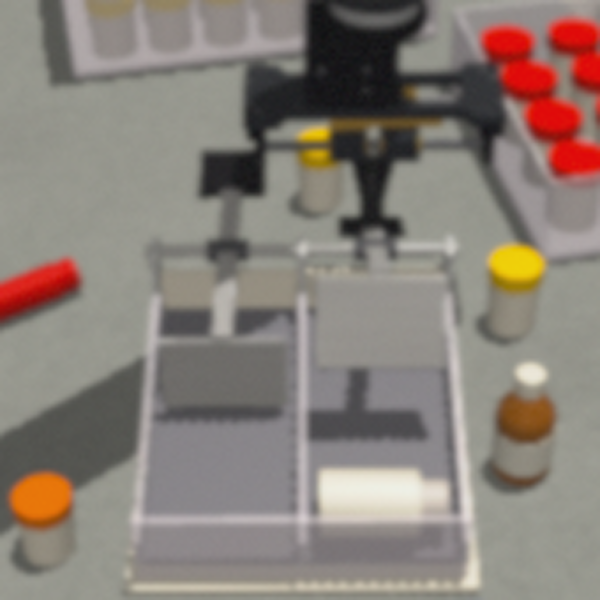

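The bottle is still at crop (380,495), resting at the end wall. Now I'll release slowly, 2.5 mm per row (30 mm/s, about 0.3 rad/s).

send_rows(xyz=[[0, 0, -2], [0, 0, -4], [0, 0, -6.5], [0, 0, -9], [0, 0, -11.5], [0, 0, -14], [0, 0, -16.5], [0, 0, -19], [0, 0, -21.5], [0, 0, -24]], dr=[[0, 0, 0], [0, 0, 0], [0, 0, 0], [0, 0, 0], [0, 0, 0], [0, 0, 0], [0, 0, 0], [0, 0, 0], [0, 0, 0], [0, 0, 0]])

```text
time: 7.07
position: [0.6427, 0.1424, 0.1095]
tool_rot: [-2.432, -1.988, 0.002]
ft_force: [0.6, 3.8, 2.8]
grip_width: 0.005
grip_force: 2.1
```

send_rows(xyz=[[0, 0, -2.5], [0, 0, -5], [0, 0, -7.5], [0, 0, -10], [0, 0, -12.5], [0, 0, -15], [0, 0, -17.5], [0, 0, -20], [0, 0, -22.5], [0, 0, -25]], dr=[[0, 0, 0], [0, 0, 0], [0, 0, 0], [0, 0, 0], [0, 0, 0], [0, 0, 0], [0, 0, 0], [0, 0, 0], [0, 0, 0], [0, 0, 0]])

```text
time: 7.9
position: [0.643, 0.1409, 0.134]
tool_rot: [2.432, 1.987, -0.004]
ft_force: [0.5, -0.0, -0.6]
grip_width: 0.006
grip_force: 0.0
```

send_rows(xyz=[[0, 0, -2.5], [0, 0, -5], [0, 0, -10], [0, 0, -20], [0, 0, -35], [0, 0, -50], [0, 0, -65], [0, 0, -80], [0, 0, -80], [0, 0, -80]], dr=[[0, 0, 0], [0, 0, 0], [0, 0, 0], [0, 0, 0], [0, 0, 0], [0, 0, 0], [0, 0, 0], [0, 0, 0], [0, 0, 0], [0, 0, 0]])

```text
time: 8.73
position: [0.6437, 0.1426, 0.2157]
tool_rot: [2.431, 1.988, 0.003]
ft_force: [-0.3, 0.0, -0.8]
grip_width: 0.002
grip_force: 0.0
```

Run:
```python
from h import *
s=get_state(); print(s["time"],s["position"],s["ft_force"])
cv2.imwrite("pics/s4.png",cv2.resize(get_image("side")[120:290,190:360,::-1],(600,600),interpolation=2))
```

```text
8.7333 [0.64373998 0.14262458 0.21571709] [-0.30595237  0.04406228 -0.81204102]
```

View pics/s4.png

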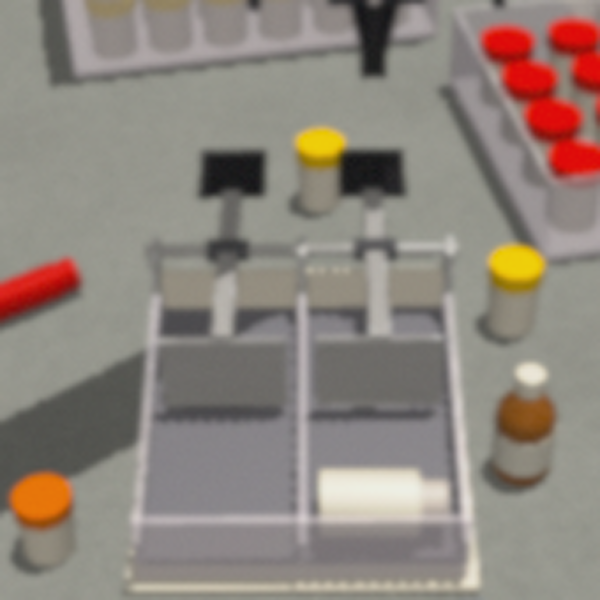

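Both gates are shut, the bottle rests at the end wall (380,495), the robot is clear, and the bystanders in view are where they were.

```bash
python3 -c "
from bench import *
print(close_job())"
```

```text
the job is handed in; nothing more can be done
None
```

I pressed the far lane's lever and the thick bottle rolled to the end wall; I then let the gate shut slowly, moved the arm clear and handed in at about 9 s, though the hand-in returned no verdict.

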